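Put the finished work away in the dust-cover box

ROBOT

A 6-joint arm with a two-finger parallel gripper is mounted at the origin on the work surface. World frame = base frame: x ahead of the robot, y to its left, z up, the work surface at z = 0. Lengths are in m, angles in rad, forces in N, time in s.
With the tool pointing down it reaches from about 0.35 to 0.975 m from the base axis. Payload 4.9 kg.
Tool frame: the origin (TCP) lies at the very end of the fingers, on their centre line; the grasp point (between the pads) lies 19 mm behind it (pinch_z is the distance from the TCP to the grasp point, in m); z points along the fingers, y is the line along which they close (so a half turn about z gives the same grasp; the last joint's range is limited). The gripper opens to 85 mm and grips with 20 to 120 N. Pads are 22 mm wide; open, the fingers measure 114 mm over their backs; the gripper's body (76 mm by 85 mm) begins 54 mm behind the grasp point. The pads swing forward as they close: fully open they stand 13 mm farther back than shut.
Start: joints at [1.008, 0.053, 1.613, -0, 1.476, -0.119], TCP at [0.268, 0.564, 0.231] pointing down, gripper open.
Joint ranges: [-3.01, 3.01], [-1.01, 2.22], [0.06, 2.58], [-1.02, 4.17], [0.09, 2.62], [-3.14, 3.14]. Speed limits (rad/s): [2.57, 2.57, 3.14, 3.14, 3.14, 3.14].

INTERFACE

Orientations are given as a unit quaternion [w, x, y, z].
In Python, from plant import * gives the robot as it stands. The module is installed in compiled form; this text tells all that it offers.
- The arm moves only by the tool play_rows, never from a script. Its arguments are lists of equal length, an entry for each row: "linear": the shift along the world's x, y, z in m, a list of three; "turn": the turn about the world's z in degrees. A call has 1 to 8 rows; each row shifts and turns the commanded pose from where the row before left it; what a row does not reach is not made up. A row lasts 1/8 s, in which the tool goes at most 62.5 mm and 10.7 degrees, less where a joint would pass 70% of its speed; a pose out of reach is approached as far as the arm can. A call is refused whole if a number of a shift passes 0.0625 or a number of a turn 10.7, either way. A call with a gripper value outside its range is refused whole. "hand" is the finger opening in m, from 0 to 0.0854, set as the call begins (left out, the last holds). The fingers move at their own pace and stop on an object; the grip force is fixed at half the most. Time passes only in rows, so rows that do not move let the fingers close. It gives the time, the measured TCP pose, the force, the opening and the grip force at its end, in the units of the state.
- state(): the state, without advancing time (a new reading comes with each control period).
- grab_frame(name): name is "side" or "top" or "wrist"; returns the picture (420x560x3 uint8, red, green, blue); there is no depth.
- camera_info(name): a dict with "camera_matrix" (3x3 intrinsics, pixels), "origin" and "attitude" of the camera in the world; the wrist camera has in their place "mount" (4x4, takes a point from camera to tool coordinates, whose origin is the TCP and whose axes are the flange's). Camera axes: x right, y down, z forward; pixel columns grow to the right and rows downward; lengths in m; the calibration is good to about 2 mm. The wrist camera is an equidistant fisheye: a pixel r from the principal point sees the ray r / f radians off the axis. A picture is of the moment at which its call begins: read the wrist's pose just before it. camera_info takes no time and is no camera call.
- job_done(): hands the job in; it is judged then, once.
Trained networks look in the newest picture that a camera, given by its name, has taken for a name from the list of things; names that differ only in an ending like _2 or _b are one class to them, and where a whole thing is asked for, a point or a joint stands for the part that bears it (a point fixed in the world has none). Each returns a list of dicts, best first, with "p" (0 to 1); they miss things now and then, are a little off and sometimes report something else, mostly with a low value. They report only what shows in the picture. A call takes as long as a camera call.
- trace(camera, thing): "region" (420x560 bool, what is visible of it) and "location" ([column, row] in pixels, amid what is visible of it).
The state is a dict: "time": time; "joint_pos": joint angles; "joint_vel": joint speeds; "joint_efforts": joint torques, N m; "tool_pos": TCP position; "tool_rot": TCP orientation; "contact_force": force on the tool from outside, world axes, zero at the start; "ft_torque": the same for the moment, N m; "gripper_width": opening from 0.0 (shut) to 1.0 (fully open); "grasp_force": force on a finger pad.
Only numpy, scipy, OpenCV 4.12 (cv2) and the standard library are available. Lean on these libraries where they do the work, as an engineer would, in place of code of your own. Each camera call takes 0.05 s, during which the arm holds its last target. There are 200 camera calls.

TASK

Clear the jeweller's bench: put the steel die that is held in the small vice and every red wax ring pattern on the slab away in the wooden work box, the waxes in its wide bay and the die in its narrow bay. Open the box's glazed cover all the way first and shut it fully home at both ends when all is in; it sticks and jams if driven from one end, so walk it along by its two black knobs, a little at each end in turn, and keep the hand off the glass. Open the vice jaw well clear before lifting the die out, and leave the handpiece, the jar and the loupe where they are.

Things in the scene. Friction and masses are not known exactly. Their poses are not given: they have to be found in the camera images.
- box: Wooden work box fixed to the bench, 260 deep (its x) x 344 wide (y) x 52 high; origin: centre of its underside, -x side to the robot. Front half, x -122 to -6: two bays, floor 6 above the bench, split by a divider (6 thick, top 34 above the bench) at y -65. Rear half: plywood deck, 36 high, over which the open cover parks. The cover lies between the walls, its top 50 above the bench.
- knob_left (a point): Top centre of the round black knob near the cover's left (+y) end: 24 in diameter, 30 tall, standing on the wooden end piece, top 80 above the bench, 125 from the cover's middle. In the box's frame its x is -63 when this end is fully home (shut) and +55 when fully open at the rear stop: it opens away from the robot, 118 in all. The cover may start up to 20 open.
- knob_right (a point): The same at the right (-y) end. Cover 118 deep x 316 wide x 10 thick, in a track with 2 mm play each side: one end can lead the other by some 12 to 18 mm, then it jams, and only a push on the lagging knob the same way frees it. Each end slides with 3 to 6 N. The cover stays where left, and cannot be lifted out.
- wax_bay (a point): Centre of the floor of the wide wax bay, grey lining, 116 deep (box x) x 212 wide (box y -62 to +150), beyond which at each end of the box a 10 wide ledge, top 40 above the bench, carries the cover.
- die_bay (a point): Centre of the floor of the narrow die bay, blue lining, 116 deep (box x) x 82 wide (box y -150 to -68), floor 6 above the bench.
- vice: Small dark cast vice fixed to the bench, 170 long (its x) x 62 wide. Origin: centre of its underside. Its base plate is 8 high, its bed 34 wide with the top 22 above the bench; the jaws are 34 wide and 22 high above the bed. The fixed jaw is on the -x side, the sliding jaw on the +x side.
- jaw (a joint): Opening of the sliding jaw, m: 0 closed on the die, 0.040 fully open; it slides along the vice's +x and stays where it is left (about 4 N of friction). A steel lip on it reaches 4 mm over the die's foot while closed.
- jaw_knob (a point): Top centre of the upright brass post on the sliding jaw, 14 in diameter and 34 tall (top 78 above the bench); push or pinch it to slide the jaw.
- die: Steel die, 0.38 kg, origin at the centre of its underside: foot 40 (its x) x 44 (its y) x 8 high, body above it 30 (x) x 44 (y), 28 high in all, small brass disc on top. It starts upright in the vice with its x along the vice's x, foot on the bed; its 44 mm length (y) sticks out 5 mm past the jaws at each side, so it can be gripped across y.
- wax1: Red wax ring pattern lying flat (two to four of wax1 to wax4 are present; absent ones read None): ring 26 across and 8 high, origin at the centre of the ring's underside, with a 5 mm thick sprue along its +x ending in an 8 mm ball 28 from the centre. 12 g.
- wax2: As wax1.
- wax3: As wax1.
- wax4: As wax1.
- handpiece: Bystander: aluminium rotary handpiece lying on two black feet, 24 in diameter, about 140 long; origin under its middle.
- jar: Bystander: amber glass jar with a white cap, 48 in diameter, 55 high.
- loupe: Bystander: black eye loupe, 30 in diameter, 24 high.
- glass (a point): Centre of the top face of the clear pane in the middle of the cover, 90 deep x 222 wide, 47 above the bench. Moves with the cover; the robot must not push on it.

How it is judged:
On the way, in this order (a step that is already met when the one before it is completed fails the run):
1. the cover is all the way open: both ends within 10 mm of the rear stop (x of each of knob_left, knob_right in the frame of box above 0.045 m), for 0.2 s.
2. the die is in the die bay and every wax is down in the wax bay, let go (x of die in the frame of box between -0.122 and -0.006 m and y of die in the frame of box between -0.15 and -0.068 m and z of die in the frame of box between 0 and 0.034 m and x of wax1 in the frame of box between -0.122 and -0.006 m and y of wax1 in the frame of box between -0.062 and 0.15 m and z of wax1 in the frame of box between 0 and 0.034 m and x of wax2 in the frame of box between -0.122 and -0.006 m and y of wax2 in the frame of box between -0.062 and 0.15 m and z of wax2 in the frame of box between 0 and 0.034 m and x of wax3 in the frame of box between -0.122 and -0.006 m and y of wax3 in the frame of box between -0.062 and 0.15 m and z of wax3 in the frame of box between 0 and 0.034 m and x of wax4 in the frame of box between -0.122 and -0.006 m and y of wax4 in the frame of box between -0.062 and 0.15 m and z of wax4 in the frame of box between 0 and 0.034 m and linear speed of each of wax1, wax2, wax3, wax4, die below 0.02 m/s and contact force between the fingers and wax1 below 0.1 N and contact force between the fingers and wax2 below 0.1 N and contact force between the fingers and wax3 below 0.1 N and contact force between the fingers and wax4 below 0.1 N and contact force between the fingers and die below 0.1 N), for 0.2 s.
At the end, for the whole second after the job is handed in: The die is down in the die bay, every wax present is down in the wax bay, all at rest, and both ends of the cover are shut to within 6 mm of fully home (x of die in the frame of box between -0.122 and -0.006 m and y of die in the frame of box between -0.15 and -0.068 m and z of die in the frame of box between 0 and 0.034 m and x of wax1 in the frame of box between -0.122 and -0.006 m and y of wax1 in the frame of box between -0.062 and 0.15 m and z of wax1 in the frame of box between 0 and 0.034 m and x of wax2 in the frame of box between -0.122 and -0.006 m and y of wax2 in the frame of box between -0.062 and 0.15 m and z of wax2 in the frame of box between 0 and 0.034 m and x of wax3 in the frame of box between -0.122 and -0.006 m and y of wax3 in the frame of box between -0.062 and 0.15 m and z of wax3 in the frame of box between 0 and 0.034 m and x of wax4 in the frame of box between -0.122 and -0.006 m and y of wax4 in the frame of box between -0.062 and 0.15 m and z of wax4 in the frame of box between 0 and 0.034 m and linear speed of each of wax1, wax2, wax3, wax4, die below 0.02 m/s and x of each of knob_left, knob_right in the frame of box below -0.057 m); the robot touches nothing.
It fails at once if the robot leans on the glass (more than 4 N) (contact force between any of the arm, the fingers and cover_c6 above 4 N).
It fails at once if the die is pulled up more than 8 mm in the vice while the jaw is less than 7 mm open (value of joint jaw below 0.007 m and z of die in the frame of vice between 0.03 and 0.05 m and horizontal distance between die and vice below 0.035 m).
It fails at once if the handpiece is moved more than 25 mm (distance of handpiece from where it was at the start of the episode above 0.025 m).
It fails at once if the jar is moved more than 25 mm (distance of jar from where it was at the start of the episode above 0.025 m).
It fails at once if the loupe is moved more than 25 mm (distance of loupe from where it was at the start of the episode above 0.025 m).
Of wax1, wax2, wax3, wax4 only 2 to 4 are there at a start; the rules pass over those that are not, and their reading is None.
At some moment in a run one of wax1, wax2, wax3, wax4 may be knocked a few centimetres aside while the robot is not near it.
Once in a run the grip may slacken for a moment while it holds something.
It also fails if it takes over 210 s, if anything falls off the work surface, if the arm or the gripper's body presses on something with over 40 N, if the wrist force passes 120 N, or if a joint passes its speed limit or range.

## Working session

There is one attempt and no reset: what is moved stays moved. The work goes in short steps, Python scripts to look and compute and a tool call to move; the robot and the scene stay as the last step left them, time stands still between calls to the robot, and variables do not carry over. Pictures are saved under pics/ and viewed, at most 14 in all, crops included, and the job is handed in when it is done.

Besides the shell and the picture viewer there is one more tool, called after ">>>" as name(argument=value, ...), one argument or row to a line, values as JSON. play_rows: Moves the arm, as the interface text tells. Its arguments: {"type":"object","properties":{"linear":{"type":"array","items":{"type":"array","items":{"type":"number"}}},"turn":{"type":"array","items":{"type":"number"}},"hand":{"type":"number"}},"required":["linear","turn"]}

```bash
mkdir -p pics
cat > h.py <<'E'
from plant import *
import numpy as np, cv2
from scipy.spatial.transform import Rotation as R
def rot(a):
    a=np.array(a,float)
    return a if a.shape==(3,3) else R.from_quat(a[[1,2,3,0]]).as_matrix()
def ray(cam,px,st=None):
    c=camera_info(cam);K=np.array(c["camera_matrix"])
    x=np.linalg.solve(K,[px[0],px[1],1.0])
    if cam=="wrist":
        st=st or state();T=np.array(c["mount"])
        r=np.hypot(x[0],x[1]);d=np.array([x[0]/r*np.sin(r),x[1]/r*np.sin(r),np.cos(r)]) if r>1e-9 else np.array([0,0,1.])
        Rt=rot(st["tool_rot"])
        return np.array(st["tool_pos"])+Rt@T[:3,3],Rt@T[:3,:3]@d
    return np.array(c["origin"]),rot(c["attitude"])@x
def at(cam,px,z,st=None):
    o,d=ray(cam,px,st);return (o+d*(z-o[2])/d[2])[:3]
def snap(cam,n=None):
    st=state();im=grab_frame(cam)
    if n: cv2.imwrite("pics/%s.png"%n,np.ascontiguousarray(im[:,:,::-1]))
    return st,im
E
python3 - <<'E'
from h import *
st,_=snap("top","t0");
print(camera_info("top"));print(camera_info("side"));print(camera_info("wrist"));print(st["tool_rot"],st["tool_pos"])
zs=dict(knob_left=.08,knob_right=.08,jaw_knob=.078,die=.05,vice=.03,wax1=.004,handpiece=.02,jar=.055,loupe=.024,box=.05,glass=.047)
for n,z in zs.items():
    for r in trace("top",n)[:6]:
        if r["p"]>.2: print(n,round(r["p"],2),np.round(r["location"]),np.round(at("top",r["location"],z),3),r["region"].sum())
snap("side","s0")
E
```

```text
{'camera_matrix': array([[405.47205914,   0.        , 287.08506358],
       [  0.        , 405.47205914, 213.732461  ],
       [  0.        ,   0.        ,   1.        ]]), 'origin': array([0.45999871, 0.00569382, 1.32292478]), 'attitude': array([ 0.03968407, -0.69968898,  0.7124611 , -0.035492  ])}
{'camera_matrix': array([[395.53274822,   0.        , 275.14840935],
       [  0.        , 395.53274822, 213.60784006],
       [  0.        ,   0.        ,   1.        ]]), 'origin': array([ 0.48128138, -0.73707647,  0.5187079 ]), 'attitude': array([-0.5000079 ,  0.8630941 , -0.05719897,  0.04229597])}
{'camera_matrix': array([[325.1922621 ,   0.        , 278.1197754 ],
       [  0.        , 325.1922621 , 212.29456875],
       [  0.        ,   0.        ,   1.        ]]), 'mount': array([[-1.14394135e-03, -9.59503413e-01, -2.81694680e-01,
         7.11910219e-02],
       [ 9.99999103e-01, -1.29371426e-03,  3.45703816e-04,
         2.58503044e-04],
       [-6.96136415e-04, -2.81694032e-01,  9.59504032e-01,
        -1.42571625e-01],
       [ 0.00000000e+00,  0.00000000e+00,  0.00000000e+00,
         1.00000000e+00]])}
[-3.34695361e-04  2.20072122e-01  9.75483073e-01 -9.60996520e-04] [0.26800938 0.56393321 0.23005216]
knob_left 0.96 [238. 245.] [0.501 0.163 0.08 ] 3919
knob_right 0.88 [238. 244.] [0.504 0.164 0.08 ] 3803
jaw_knob 0.58 [407. 237.] [ 0.515 -0.354  0.078] 108
die 0.68 [407. 248.] [ 0.481 -0.36   0.05 ] 184
vice 0.9 [404. 241.] [ 0.504 -0.356  0.03 ] 878
wax1 0.6 [341. 257.] [ 0.458 -0.158  0.004] 46
wax1 0.37 [339. 213.] [ 0.601 -0.158  0.004] 74
wax1 0.31 [237. 228.] [0.556 0.176 0.004] 8986
handpiece 0.75 [399. 185.] [ 0.685 -0.352  0.02 ] 306
jar 0.61 [325. 164.] [ 0.751 -0.112  0.055] 210
box 0.56 [241. 228.] [0.552 0.159 0.05 ] 9172
glass 0.96 [240. 241.] [0.512 0.163 0.047] 3782
```

View pics/t0.png

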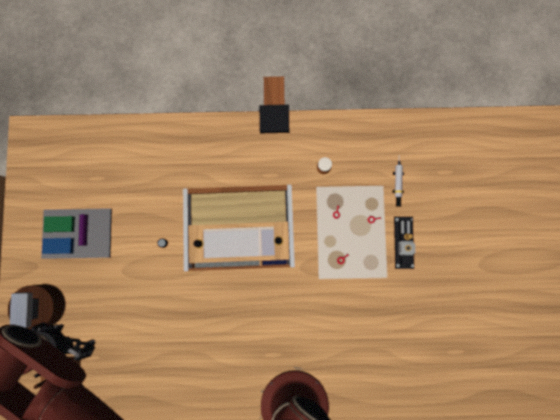

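The picture shows the box at about (238,228) with knobs at (198,243) and (278,240). The waxes are at (336,214), (371,219) and (341,260). The vice is at (404,242), with the die at (407,248) and the post at (407,237). The jar is at (325,164), the handpiece at (398,184) and the loupe at (163,243).

Run:
```python
from h import *
im=cv2.imread("pics/t0.png")
def blob(m,z,box):
    x0,y0,x1,y1=box
    s=np.zeros(m.shape,bool);s[y0:y1,x0:x1]=m[y0:y1,x0:x1]
    v,u=np.nonzero(s);p=(u.mean(),v.mean());return np.round(p,1),np.round(at("top",p,z),4),len(u)
g=im.max(2)
print("KL",blob(g<60,.078,(190,235,206,251)));print("KR",blob(g<60,.078,(270,232,286,248)))
h=cv2.cvtColor(im,cv2.COLOR_BGR2HSV);red=((h[...,0]<8)|(h[...,0]>170))&(h[...,1]>120)
for b in ((328,204,346,222),(362,210,384,228),(332,250,352,268)): print("W",blob(red,.004,b))
for p in ((183,191),(185,269),(290,186),(293,265)): print("corner",p,np.round(at("top",p,.052),3))
a=cv2.resize(im[180:280,180:300],None,fx=6,fy=6,interpolation=cv2.INTER_CUBIC)[:600,:720]
b=cv2.resize(im[180:280,310:420],None,fx=6,fy=6,interpolation=cv2.INTER_CUBIC)
cv2.imwrite("pics/a.png",a);cv2.imwrite("pics/b.png",b)
```

```text
KL (array([197.4, 243.2]), array([0.5073, 0.2886, 0.078 ]), 32)
KR (array([278. , 240.2]), array([0.512 , 0.0412, 0.078 ]), 23)
W (array([336.3, 212.6]), array([ 0.6017, -0.1486,  0.004 ]), 30)
W (array([371.2, 219.1]), array([ 0.5782, -0.2617,  0.004 ]), 28)
W (array([340.8, 259.8]), array([ 0.4482, -0.1585,  0.004 ]), 46)
corner (183, 191) [0.674 0.341 0.052]
corner (185, 269) [0.429 0.333 0.052]
corner (290, 186) [0.684 0.001 0.052]
corner (293, 265) [ 0.435 -0.004  0.052]
```

View pics/a.png

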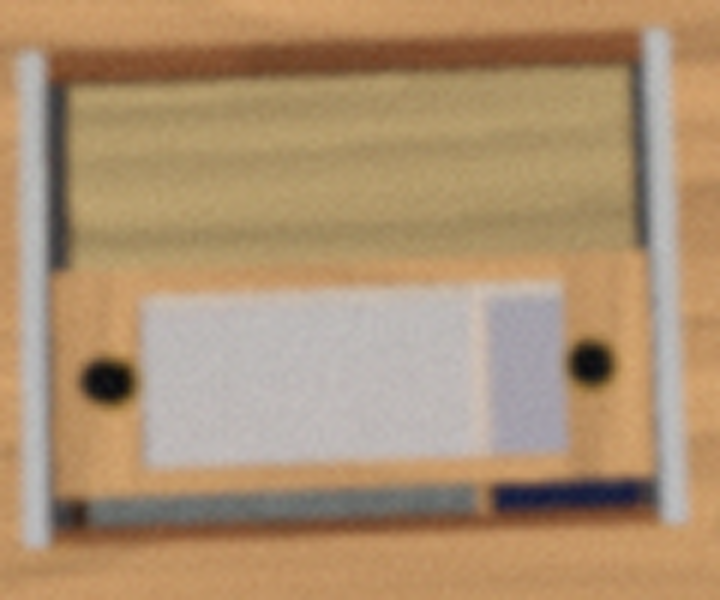

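View pics/b.png

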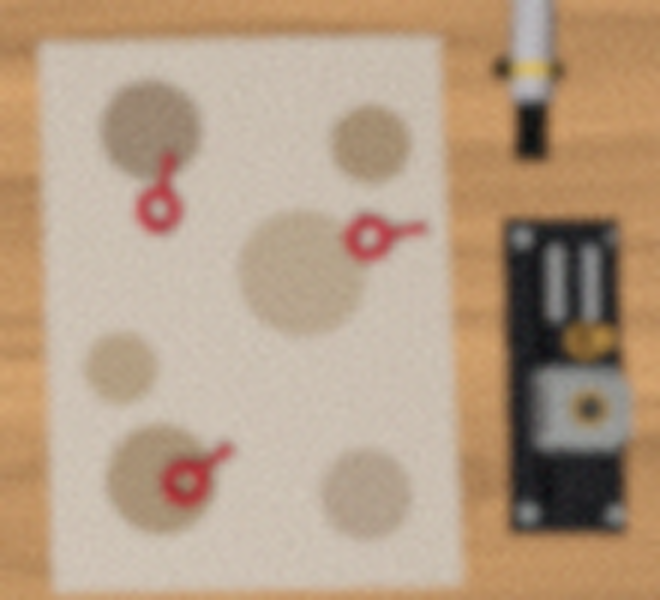

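>>> play_rows(
  linear=[
    [0.0343, -0.0458, 0],
    [0.0343, -0.0458, 0],
    [0.0343, -0.0458, 0],
    [0.0343, -0.0458, 0],
    [0.0343, -0.0458, 0],
    [0.0343, -0.0458, 0],
    [0, 0, -0.05],
    [0, 0, 0],
  ],
  turn=[4.4, 4.4, 4.4, 4.4, 4.4, 4.4, 0, 0],
  hand=0,
)

```text
time: 1.65
tool_pos: [0.4718, 0.2878, 0.1769]
tool_rot: [-0.004, -0.008, 1.0, -0.002]
contact_force: [-0.7, -0.2, 0.4]
gripper_width: -0.001
grasp_force: 0.0
```

Run:
```python
from h import *
st,im=snap("wrist","w0"); print(st["tool_pos"],st["tool_rot"],st["contact_force"])
for n,z in dict(knob_left=.08,knob_right=.08,glass=.047).items():
    for r in trace("wrist",n)[:3]: print(n,round(r["p"],2),np.round(r["location"]),np.round(at("wrist",r["location"],z,st),3),r["region"].sum())
```

```text
[0.47175724 0.28783388 0.176909  ] [-0.00416219 -0.00776326  0.9999597  -0.00173155] [-0.67468159 -0.23381105  0.35466978]
knob_left 0.86 [171. 232.] [0.488 0.2   0.08 ] 30806
knob_right 0.75 [171. 233.] [0.489 0.2   0.08 ] 30700
glass 0.8 [168. 232.] [0.5   0.186 0.047] 30695
```

View pics/w0.png

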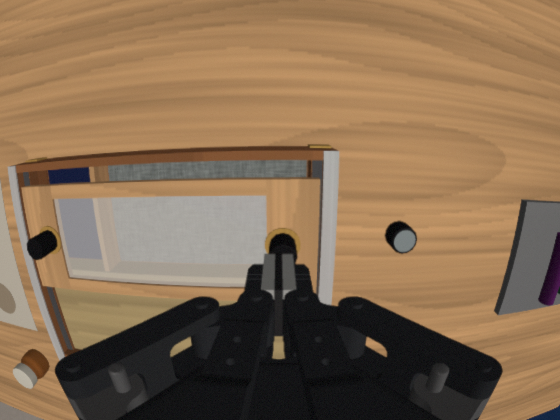

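The wrist view shows the left knob at about (283,241), just robot-side of the fingertips, and the right knob at (42,244). The loupe is at (402,237), clear to the left.

Run:
```python
from h import *
st=state()
for p,z in (((283,245),.08),((282,232),.05),((50,241),.065),((58,240),.05),((337,152),.052),((337,152),.06)): print(p,z,np.round(at("wrist",p,z,st),3))
```

```text
(283, 245) 0.08 [0.504 0.295 0.08 ]
(282, 232) 0.05 [0.504 0.295 0.05 ]
(50, 241) 0.065 [0.516 0.054 0.065]
(58, 240) 0.05 [0.521 0.053 0.05 ]
(337, 152) 0.052 [0.43  0.34  0.052]
(337, 152) 0.06 [0.429 0.339 0.06 ]
```

>>> play_rows(
  linear=[
    [-0.004, 0.002, -0.056],
    [0, 0, -0.056],
    [0.01, 0, 0],
    [0.008, 0, 0],
    [0.008, 0, 0],
    [0, 0, 0],
  ],
  turn=[0, 0, 0, 0, 0, 0],
)

```text
time: 2.6
tool_pos: [0.499, 0.2923, 0.0721]
tool_rot: [0.003, -0.008, 1.0, 0.001]
contact_force: [-0.4, -1.0, 0.2]
gripper_width: -0.0
grasp_force: 0.0
```

```bash
cat >> h.py <<'E'
def both(n):
    a=snap("top")[1];b=snap("wrist")[1]
    a=cv2.resize(np.ascontiguousarray(a[180:280,170:310]),(784,560),interpolation=cv2.INTER_CUBIC)[:, :]
    c=np.hstack([cv2.resize(a,(400,286)),cv2.resize(np.ascontiguousarray(b),(381,286))])
    cv2.imwrite("pics/%s.png"%n,c[:,:,::-1])
E
python3 -c "
from h import *
print(state()['contact_force'],state()['tool_pos']);both('c0')"
```

```text
[-0.37595356 -0.96092051  0.18307133] [0.49898928 0.2923379  0.07214727]
```

View pics/c0.png

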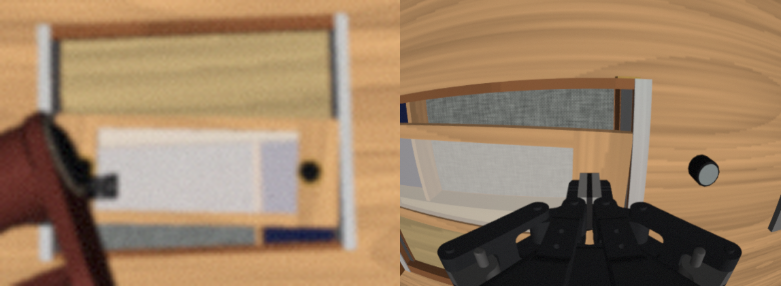

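>>> play_rows(
  linear=[
    [-0.019, -0.055, 0],
    [0, -0.0625, -0.005],
    [0, -0.0625, 0],
    [0, -0.0625, 0],
    [0, -0.006, 0],
    [0.013, 0, 0],
    [0.01, 0, 0],
    [0.01, 0, 0],
  ],
  turn=[0, 0, 0, 0, 0, 0, 0, 0],
)

```text
time: 3.7
tool_pos: [0.5082, 0.0438, 0.0641]
tool_rot: [-0.004, -0.01, 1.0, -0.001]
contact_force: [-14.9, -5.7, 10.8]
gripper_width: -0.001
grasp_force: 7.3
```

>>> play_rows(
  linear=[
    [0, 0, 0],
    [0, 0, 0],
  ],
  turn=[0, 0],
)

```text
time: 3.95
tool_pos: [0.5109, 0.0447, 0.0644]
tool_rot: [0.0, -0.01, 1.0, 0.0]
contact_force: [1.0, 0.4, 0.1]
gripper_width: 0.003
grasp_force: 0.0
```

```bash
python3 -c "
from h import *
print(state()['contact_force'],state()['tool_pos']);both('c1')"
```

```text
[1.00986779 0.37350079 0.09093733] [0.51088514 0.04467761 0.06439293]
```

View pics/c1.png

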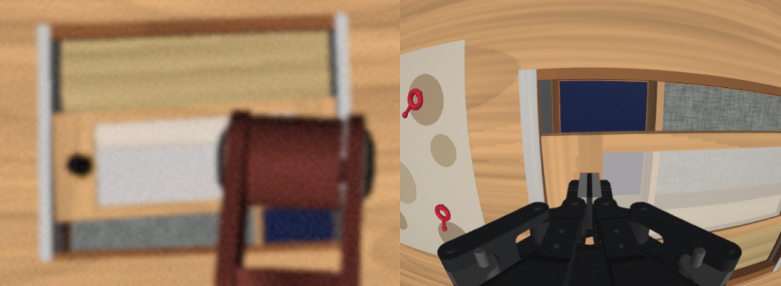

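>>> play_rows(
  linear=[
    [-0.022, 0.055, 0],
    [0, 0.0625, 0],
    [0, 0.0625, 0],
    [0, 0.0625, 0],
    [0.006, 0.005, 0],
    [0.012, 0, 0],
    [0.011, 0, 0],
    [0, 0, 0],
  ],
  turn=[0, 0, 0, 0, 0, 0, 0, 0],
)

```text
time: 5.05
tool_pos: [0.5183, 0.2894, 0.0643]
tool_rot: [0.0, -0.007, 1.0, -0.0]
contact_force: [0.1, -1.0, 0.4]
gripper_width: 0.005
grasp_force: 0.0
```

>>> play_rows(
  linear=[
    [-0.018, -0.055, 0],
    [0, -0.0625, 0],
    [0, -0.0625, 0],
    [0, -0.0625, 0],
    [0.007, -0.005, 0],
    [0.016, 0, 0],
    [0.014, 0, 0],
    [0, 0, 0],
  ],
  turn=[0, 0, 0, 0, 0, 0, 0, 0],
)

```text
time: 6.05
tool_pos: [0.5368, 0.0429, 0.0643]
tool_rot: [0.0, -0.008, 1.0, -0.0]
contact_force: [0.3, 0.9, -0.2]
gripper_width: 0.002
grasp_force: 0.0
```

>>> play_rows(
  linear=[
    [-0.027, 0.055, 0],
    [0, 0.0625, 0],
    [0, 0.0625, 0],
    [0, 0.0625, 0],
    [0.007, 0.005, 0],
    [0.013, 0, 0],
    [0.012, 0, 0],
    [0, 0, 0],
  ],
  turn=[0, 0, 0, 0, 0, 0, 0, 0],
)

```text
time: 7.05
tool_pos: [0.5423, 0.2894, 0.0642]
tool_rot: [0.0, -0.007, 1.0, -0.0]
contact_force: [0.1, -0.5, -0.4]
gripper_width: -0.003
grasp_force: 0.0
```

>>> play_rows(
  linear=[
    [-0.016, -0.055, 0],
    [0, -0.0625, 0],
    [0, -0.0625, 0],
    [0, -0.0625, 0],
    [0.007, -0.005, 0],
    [0.012, 0, 0],
    [0.012, 0, 0],
    [0, 0, 0],
  ],
  turn=[0, 0, 0, 0, 0, 0, 0, 0],
)

```text
time: 8.05
tool_pos: [0.5572, 0.0443, 0.0643]
tool_rot: [0.0, -0.009, 1.0, 0.0]
contact_force: [0.3, 0.1, 0.3]
gripper_width: 0.003
grasp_force: 0.0
```

>>> play_rows(
  linear=[
    [-0.024, 0.055, 0],
    [0, 0.0625, 0],
    [0, 0.0625, 0],
    [0, 0.0625, 0],
    [0.007, 0.005, 0],
    [0.013, 0, 0],
    [0.011, 0, 0],
    [0, 0, 0],
  ],
  turn=[0, 0, 0, 0, 0, 0, 0, 0],
)

```text
time: 9.05
tool_pos: [0.5642, 0.2898, 0.064]
tool_rot: [0.0, -0.008, 1.0, -0.0]
contact_force: [1.0, -0.3, 0.9]
gripper_width: -0.001
grasp_force: 0.0
```

>>> play_rows(
  linear=[
    [-0.016, -0.055, 0],
    [0, -0.0625, 0],
    [0, -0.0625, 0],
    [0, -0.0625, 0],
    [0.007, -0.005, 0],
    [0.013, 0, 0],
    [0.012, 0, 0],
    [0, 0, 0],
  ],
  turn=[0, 0, 0, 0, 0, 0, 0, 0],
)

```text
time: 10.05
tool_pos: [0.5803, 0.0442, 0.0643]
tool_rot: [0.0, -0.009, 1.0, 0.0]
contact_force: [-0.4, -0.4, -0.5]
gripper_width: -0.002
grasp_force: 0.0
```

>>> play_rows(
  linear=[
    [-0.025, 0.055, 0],
    [0, 0.0625, 0],
    [0, 0.0625, 0],
    [0, 0.0625, 0],
    [0.007, 0.005, 0],
    [0.012, 0, 0],
    [0.01, 0, 0],
    [0, 0, 0],
  ],
  turn=[0, 0, 0, 0, 0, 0, 0, 0],
)

```text
time: 11.05
tool_pos: [0.5842, 0.2897, 0.0641]
tool_rot: [0.0, -0.008, 1.0, -0.0]
contact_force: [0.2, 0.5, -0.2]
gripper_width: 0.0
grasp_force: 0.0
```

>>> play_rows(
  linear=[
    [-0.016, -0.055, 0],
    [0, -0.0625, 0],
    [0, -0.0625, 0],
    [0, -0.0625, 0],
    [0.007, -0.005, 0],
    [0.012, 0, 0],
    [0.008, 0, 0],
    [0, 0, 0],
  ],
  turn=[0, 0, 0, 0, 0, 0, 0, 0],
)

```text
time: 12.05
tool_pos: [0.5922, 0.0435, 0.0638]
tool_rot: [-0.004, -0.01, 1.0, -0.001]
contact_force: [-10.0, -3.7, 4.9]
gripper_width: -0.001
grasp_force: 4.9
```

>>> play_rows(
  linear=[
    [-0.025, 0.055, 0],
    [0, 0.0625, 0],
    [0, 0.0625, 0],
    [0, 0.0625, 0],
    [0.004, 0.005, 0],
    [0.01, 0, 0],
    [0.006, 0, 0],
    [0, 0, 0],
  ],
  turn=[0, 0, 0, 0, 0, 0, 0, 0],
)

```text
time: 13.05
tool_pos: [0.5872, 0.2908, 0.064]
tool_rot: [-0.004, -0.008, 1.0, 0.001]
contact_force: [-8.7, 4.2, 4.5]
gripper_width: -0.003
grasp_force: 4.6
```

>>> play_rows(
  linear=[
    [-0.01, 0, 0.06],
    [0, -0.03, 0.05],
    [0, -0.06, 0.012],
    [0, -0.06, 0.012],
    [0, -0.06, 0],
    [0, -0.06, 0],
    [0, -0.06, 0],
    [0, -0.06, 0],
  ],
  turn=[0, 0, 0, 0, 0, 0, 0, 0],
)

```text
time: 14.05
tool_pos: [0.5786, -0.1029, 0.1986]
tool_rot: [0.0, -0.007, 1.0, -0.0]
contact_force: [0.4, 0.1, 0.1]
gripper_width: -0.002
grasp_force: 0.0
```

>>> play_rows(
  linear=[
    [0, -0.06, 0],
    [0, -0.06, 0],
    [0, -0.06, 0],
    [0, -0.05, 0],
    [0, -0.03, 0],
    [0, 0, 0],
  ],
  turn=[0, 0, 0, 0, 0, 0],
)

```text
time: 14.8
tool_pos: [0.5776, -0.3629, 0.1979]
tool_rot: [-0.0, -0.006, 1.0, -0.0]
contact_force: [-1.1, 1.1, -0.2]
gripper_width: -0.002
grasp_force: 0.0
```

Run:
```python
from h import *
st,im=snap("wrist","w1"); print(st["tool_pos"],st["tool_rot"])
snap("top","t1")
for n,z in dict(jaw_knob=.06,die=.045,wax1=.004).items():
    for r in trace("wrist",n)[:4]: print(n,round(r["p"],2),np.round(r["location"]),np.round(at("wrist",r["location"],z,st),3),r["region"].sum())
im=cv2.imread("pics/t1.png");cv2.imwrite("pics/t1c.png",cv2.resize(im[180:280,170:310],None,fx=4,fy=4))
```

```text
[ 0.57757405 -0.36291605  0.19791532] [-1.95767022e-04 -5.78060907e-03  9.99983271e-01 -6.27425161e-05]
jaw_knob 0.76 [277. 127.] [ 0.513 -0.364  0.06 ] 1184
die 0.83 [282.  94.] [ 0.484 -0.361  0.045] 1908
wax1 0.56 [456. 208.] [ 0.598 -0.15   0.004] 358
wax1 0.26 [278. 126.] [ 0.513 -0.363  0.004] 1232
```

View pics/w1.png

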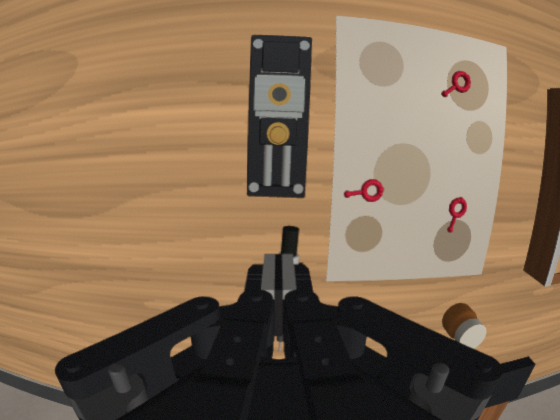

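View pics/t1c.png

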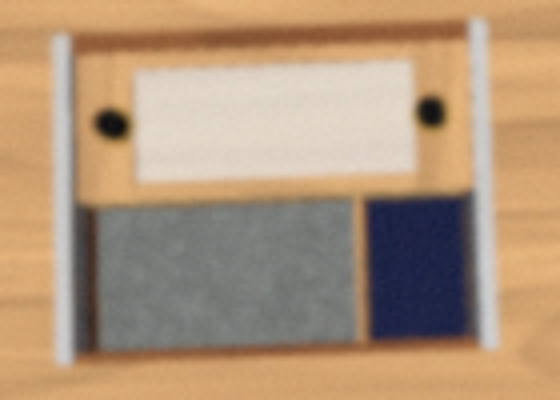

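The cover is fully open: both knobs are at the rear and both bays are uncovered. The wrist view shows the vice post at (278,133), the die disc at (279,94), and three waxes at (460,81), (371,190) and (458,207).

Run:
```python
from h import *
im=cv2.imread("pics/w1.png");st=dict(tool_pos=[0.57757405,-0.36291605,0.19791532],tool_rot=[-1.95767022e-04,-5.78060907e-03,9.99983271e-01,-6.27425161e-05])
for n,p,z in (("post",(278,133),.078),("disc",(279,94),.05),("s",(258,44),.009),("s",(304,45),.009),("s",(254,187),.009),("s",(298,189),.009)): print(n,np.round(at("wrist",p,z,st),4))
q=im.astype(int);red=((q[...,2]>130)&(q[...,1]<80)).astype(np.uint8)
n,l,s,c=cv2.connectedComponentsWithStats(red)
for i in range(1,n):
    if s[i,4]<60: continue
    v,u=np.nonzero(l==i);P=np.array([at("wrist",(a,b),.004,st)[:2] for a,b in zip(u,v)])
    # ring centre: widest chord (enclosing circle of the eroded-free part): fit via farthest structure
    d=cv2.distanceTransform((l!=i).astype(np.uint8),cv2.DIST_L2,5)
    m=P.mean(0);w,V=np.linalg.eigh(np.cov((P-m).T));a=V[:,1];t=(P-m)@a;
    if (t**3).mean()<0:a=-a;t=-t
    print(np.round(c[i]),"mean",np.round(m,4),"ringc",np.round(m+a*(t.min()+.013),4),"sprue deg",round(np.degrees(np.arctan2(a[1],a[0]))),"len",round(np.ptp(t),4))
```

```text
post [ 0.5175 -0.3635  0.078 ]
disc [ 0.4837 -0.363   0.05  ]
s [ 0.4282 -0.3845  0.009 ]
s [ 0.4286 -0.3384  0.009 ]
s [ 0.5766 -0.3879  0.009 ]
s [ 0.5783 -0.342   0.009 ]
[459.  83.] mean [ 0.4511 -0.16  ] ringc [ 0.4486 -0.1568] sprue deg -52 len 0.0411
[368. 190.] mean [ 0.5796 -0.2649] ringc [ 0.5788 -0.2607] sprue deg -80 len 0.0424
[457. 210.] mean [ 0.6008 -0.1471] ringc [ 0.5969 -0.1465] sprue deg -10 len 0.0434
```

>>> play_rows(
  linear=[
    [-0.044, 0, -0.02],
    [-0.044, 0, -0.02],
    [0, 0, -0.048],
    [0, 0, -0.048],
    [0.016, 0, 0],
    [0.016, 0, 0],
    [0.014, 0, 0],
    [0, 0, 0],
  ],
  turn=[0, 0, 0, 0, 0, 0, 0, 0],
)

```text
time: 16.05
tool_pos: [0.5401, -0.36, 0.0647]
tool_rot: [0.002, -0.009, 1.0, -0.002]
contact_force: [-0.6, 0.5, 0.4]
gripper_width: 0.003
grasp_force: 0.0
```

>>> play_rows(
  linear=[
    [-0.006, 0, 0.03],
    [-0.025, -0.001, 0.025],
    [-0.025, -0.002, 0],
    [0, 0, 0],
    [0, 0, -0.035],
    [0, 0, -0.035],
    [0, 0, -0.028],
    [0, 0, 0],
  ],
  turn=[0, 0, 0, 0, 0, 0, 0, 0],
  hand=0.085,
)

```text
time: 17.05
tool_pos: [0.4809, -0.3611, 0.0174]
tool_rot: [-0.001, -0.009, 1.0, 0.001]
contact_force: [0.1, -0.5, -0.2]
gripper_width: 0.994
grasp_force: 0.0
```

>>> play_rows(
  linear=[
    [0, 0, 0],
    [0, 0, 0],
    [0, 0, 0],
    [0, 0, 0],
    [0, 0, 0],
    [0, 0, 0],
  ],
  turn=[0, 0, 0, 0, 0, 0],
  hand=0.03,
)

```text
time: 17.8
tool_pos: [0.4826, -0.3635, 0.0218]
tool_rot: [0.002, -0.008, 1.0, -0.002]
contact_force: [1.4, -0.5, 6.6]
gripper_width: 0.507
grasp_force: 61.5
```

Run:
```python
from h import *
print(np.round(state()["joint_pos"],2))
for p in ((370,200),(465,198),(465,336),(370,340),(97,210),(354,200),(97,350)): print(np.round(at("top",(170+p[0]/4,180+p[1]/4),.006),3))
for p in ((112,124),(431,112)): print(np.round(at("top",(170+p[0]/4,180+p[1]/4),.08),3))
```

```text
[-0.77  0.22  1.81  0.    1.11 -2.36]
[0.549 0.093 0.006]
[0.549 0.016 0.006]
[0.438 0.018 0.006]
[0.436 0.094 0.006]
[0.545 0.316 0.006]
[0.549 0.106 0.006]
[0.432 0.315 0.006]
[0.606 0.287 0.08 ]
[0.611 0.04  0.08 ]
```

>>> play_rows(
  linear=[
    [0, 0, 0.02],
    [0, 0, 0.03],
    [0, 0, 0.04],
    [0, 0, 0.03],
    [0, 0, 0],
  ],
  turn=[0, 0, 0, 0, 0],
)

```text
time: 18.42
tool_pos: [0.4822, -0.3631, 0.1421]
tool_rot: [0.002, -0.009, 1.0, -0.002]
contact_force: [0.2, -0.2, -4.6]
gripper_width: 0.504
grasp_force: 62.6
```

>>> play_rows(
  linear=[
    [0.002, 0.05, 0],
    [0.002, 0.052, 0],
    [0.002, 0.053, 0],
    [0.001, 0.053, 0],
    [0.001, 0.053, 0],
    [0.001, 0.053, 0],
    [0.001, 0.053, 0],
    [0.001, 0.05, 0],
  ],
  turn=[-10, -10, -10, -10, -10, -10, -10, -10],
)

```text
time: 19.42
tool_pos: [0.4902, 0.0543, 0.1366]
tool_rot: [-0.002, 0.635, 0.772, -0.001]
contact_force: [0.8, -0.5, -3.2]
gripper_width: 0.505
grasp_force: 62.2
```

>>> play_rows(
  linear=[
    [0, 0, 0],
    [0, 0, 0],
  ],
  turn=[-10, 0],
)

```text
time: 19.68
tool_pos: [0.4905, 0.0531, 0.1368]
tool_rot: [-0.002, 0.697, 0.717, -0.001]
contact_force: [-0.7, -0.1, -2.9]
gripper_width: 0.507
grasp_force: 62.3
```

Run:
```python
from h import *
st,im=snap("wrist","w2"); print(st["tool_pos"],st["tool_rot"],st["gripper_width"])
```

```text
[0.49053151 0.05311742 0.13682859] [-0.00152373  0.69711723  0.71695407 -0.00145184] 0.5070968482385273
```

View pics/w2.png

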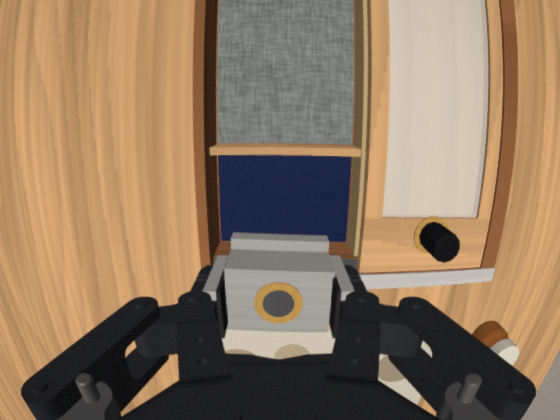

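>>> play_rows(
  linear=[
    [0.003, 0.002, -0.03],
    [0, 0, -0.03],
    [0, 0, -0.03],
    [0, 0, -0.02],
    [0, 0, -0.017],
    [0, 0, 0],
    [0, 0, 0],
  ],
  turn=[0, 0, 0, 0, 0, 0, 0],
)

```text
time: 20.6
tool_pos: [0.4959, 0.0543, 0.013]
tool_rot: [0.0, 0.698, 0.716, 0.0]
contact_force: [-0.7, -0.9, -3.1]
gripper_width: 0.506
grasp_force: 62.4
```

>>> play_rows(
  linear=[
    [0, 0, -0.003],
    [0, 0, -0.001],
    [0, 0, 0],
  ],
  turn=[0, 0, 0],
)

```text
time: 20.98
tool_pos: [0.4953, 0.0546, 0.0085]
tool_rot: [0.0, 0.698, 0.716, 0.0]
contact_force: [-1.1, 0.4, -3.7]
gripper_width: 0.507
grasp_force: 62.4
```

>>> play_rows(
  linear=[
    [0, 0, 0],
    [0, 0, 0],
    [0, 0, 0.04],
    [0, 0, 0.05],
    [0, 0, 0.05],
    [0, -0.03, 0.02],
    [0, -0.05, 0],
    [0, 0, 0],
  ],
  turn=[0, 0, 0, 0, 0, 0, 0, 0],
  hand=0.058,
)

```text
time: 21.98
tool_pos: [0.4957, -0.0278, 0.1695]
tool_rot: [0.001, 0.7, 0.714, 0.0]
contact_force: [0.0, -0.3, -0.8]
gripper_width: 0.679
grasp_force: 0.0
```

```bash
cat >> h.py <<'E'
def waxes(cam,st,im,z=.004):
    q=im.astype(int);red=((q[...,0]>130)&(q[...,1]<80)&(q[...,2]<100)).astype(np.uint8)
    n,l,s,c=cv2.connectedComponentsWithStats(red)
    for i in range(1,n):
        if s[i,4]<40: continue
        v,u=np.nonzero(l==i);P=np.array([at(cam,(a,b),z,st)[:2] for a,b in zip(u,v)])
        m=P.mean(0);w,V=np.linalg.eigh(np.cov((P-m).T));a=V[:,1];t=(P-m)@a
        if (t**3).mean()<0:a=-a;t=-t
        print(np.round(c[i]),"mean",np.round(m,4),"ringc",np.round(m+a*(t.min()+.013),4),"deg",round(np.degrees(np.arctan2(a[1],a[0]))),"len",round(np.ptp(t),4))
E
python3 - <<'E'
from h import *
st,im=snap("wrist","w3"); print(st["tool_pos"],st["gripper_width"],np.round(st["joint_pos"],2))
waxes("wrist",st,im)
E
```

```text
[ 0.4957408  -0.02778766  0.16945711] 0.678854623489788 [-0.21 -0.22  1.97 -0.    1.39 -0.23]
[235. 309.] mean [ 0.4502 -0.1603] ringc [ 0.4479 -0.157 ] deg -55 len 0.0451
[340. 324.] mean [ 0.5712 -0.1803] ringc [ 0.5714 -0.1809] deg -69 len 0.0253
```

View pics/w3.png

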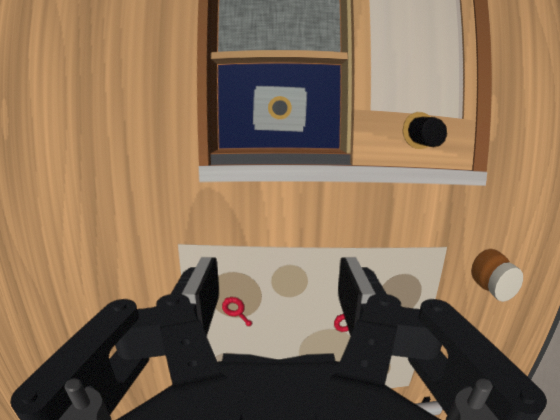

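The die sits upright in the blue bay at (279,107). Wax A is at (234,308). The wax that was at (0.597,-0.147) is now at about (0.571,-0.181), so it has been knocked aside. I'll pick wax A first.

>>> play_rows(
  linear=[
    [-0.012, -0.0325, -0.02],
    [-0.012, -0.0325, -0.03],
    [-0.012, -0.0325, -0.03],
    [-0.012, -0.0325, -0.03],
    [0, 0, -0.025],
    [0, 0, -0.02],
    [0, 0, 0],
    [0, 0, 0],
  ],
  turn=[9, 9, 9, 9, 0, 0, 0, 0],
  hand=0.05,
)

```text
time: 23.02
tool_pos: [0.4479, -0.1551, 0.014]
tool_rot: [0.0, 0.442, 0.897, 0.0]
contact_force: [-0.0, 0.1, 0.2]
gripper_width: 0.587
grasp_force: 0.0
```

>>> play_rows(
  linear=[
    [0, -0.002, -0.006],
    [0, 0, -0.004],
    [0, 0, 0],
    [0, 0, 0],
  ],
  turn=[0, 0, 0, 0],
)

```text
time: 23.52
tool_pos: [0.4472, -0.1575, 0.0034]
tool_rot: [0.0, 0.443, 0.897, 0.0]
contact_force: [0.6, -0.4, -0.9]
gripper_width: 0.586
grasp_force: 0.0
```

>>> play_rows(
  linear=[
    [0, 0, 0],
    [0, 0, 0],
    [0, 0, 0],
    [0, 0, 0],
    [0, 0, 0],
  ],
  turn=[0, 0, 0, 0, 0],
  hand=0.015,
)

```text
time: 24.15
tool_pos: [0.4475, -0.1577, 0.0039]
tool_rot: [0.0, 0.443, 0.897, -0.0]
contact_force: [-1.1, 0.6, 5.3]
gripper_width: 0.252
grasp_force: 58.8
```

>>> play_rows(
  linear=[
    [0, 0, 0.05],
    [0, 0.02, 0.05],
    [0.007, 0.06, 0.015],
    [0.008, 0.06, 0],
    [0.008, 0.06, 0],
    [0.008, 0.06, 0],
    [0.008, 0.06, 0],
    [0.004, 0.05, 0],
  ],
  turn=[0, 0, -9, -9, -9, -9, 0, 0],
)

```text
time: 25.15
tool_pos: [0.4894, 0.205, 0.1175]
tool_rot: [0.0, 0.689, 0.725, 0.0]
contact_force: [0.7, -0.3, 0.5]
gripper_width: 0.254
grasp_force: 58.8
```

>>> play_rows(
  linear=[
    [0, 0.048, 0],
    [0, 0.01, -0.03],
    [0, 0, -0.04],
    [0, 0, -0.025],
    [0, 0, -0.01],
    [0, 0, 0],
  ],
  turn=[0, 0, 0, 0, 0, 0],
)

```text
time: 25.9
tool_pos: [0.4895, 0.2607, 0.0126]
tool_rot: [-0.0, 0.689, 0.724, -0.0]
contact_force: [0.3, 0.5, -0.6]
gripper_width: 0.251
grasp_force: 59.1
```

>>> play_rows(
  linear=[
    [0, 0, 0],
    [0, 0, 0],
    [0, 0, 0.06],
    [0, -0.02, 0.05],
    [0.006, -0.058, 0.02],
    [0.007, -0.058, 0.02],
    [0.007, -0.058, 0.01],
    [0.006, -0.058, 0],
  ],
  turn=[0, 0, 0, 0, 0, 0, 0, 0],
  hand=0.042,
)

```text
time: 26.9
tool_pos: [0.5167, 0.0068, 0.1755]
tool_rot: [0.002, 0.689, 0.725, 0.001]
contact_force: [0.1, 0.2, -0.1]
gripper_width: 0.494
grasp_force: 0.0
```

>>> play_rows(
  linear=[
    [0.006, -0.058, 0],
    [0.006, -0.058, 0],
    [0.002, -0.058, 0],
    [0, -0.04, 0],
    [0, 0, 0],
  ],
  turn=[0, 0, 0, 0, 0],
)

```text
time: 27.52
tool_pos: [0.5295, -0.2078, 0.1737]
tool_rot: [0.001, 0.691, 0.723, 0.0]
contact_force: [-0.9, 0.2, 0.1]
gripper_width: 0.496
grasp_force: 0.0
```

Run:
```python
from h import *
st,im=snap("wrist","w4"); print(st["tool_pos"],st["gripper_width"])
waxes("wrist",st,im)
```

```text
[ 0.52954345 -0.20784457  0.17374501] 0.4955310256919031
[330. 168.] mean [ 0.5794 -0.1809] ringc [ 0.5766 -0.1784] deg -42 len 0.0435
[322. 244.] mean [ 0.5786 -0.2604] ringc [ 0.5786 -0.2608] deg -80 len 0.0248
```

View pics/w4.png

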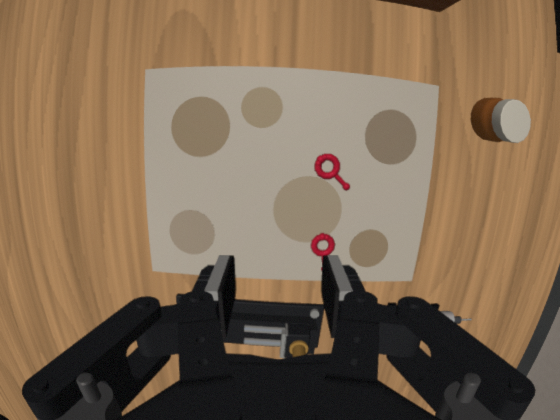

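The view shows wax B's ring at (327,166) and wax C's ring at (322,244). The vice is empty.

>>> play_rows(
  linear=[
    [0.012, 0.0075, -0.03],
    [0.012, 0.0075, -0.03],
    [0.012, 0.0075, -0.03],
    [0.011, 0.0075, -0.03],
    [0, 0, -0.02],
    [0, 0, -0.02],
    [0, 0, -0.009],
    [0, 0, 0],
  ],
  turn=[9, 9, 9, 9, 9, 0, 0, 0],
  hand=0.05,
)

```text
time: 28.58
tool_pos: [0.5762, -0.1748, 0.0034]
tool_rot: [-0.0, 0.36, 0.933, 0.0]
contact_force: [0.8, 1.4, 0.2]
gripper_width: 0.585
grasp_force: 0.0
```

>>> play_rows(
  linear=[
    [0, 0, 0],
    [0, 0, 0],
    [0, 0, 0],
    [0, 0, 0],
    [0, 0, 0],
  ],
  turn=[0, 0, 0, 0, 0],
  hand=0.015,
)

```text
time: 29.2
tool_pos: [0.5776, -0.1757, 0.0055]
tool_rot: [0.001, 0.36, 0.933, -0.0]
contact_force: [-1.0, 0.7, 5.8]
gripper_width: 0.242
grasp_force: 58.7
```

>>> play_rows(
  linear=[
    [0, 0, 0.05],
    [0, 0.02, 0.05],
    [-0.014, 0.058, 0.015],
    [-0.015, 0.058, 0],
    [-0.015, 0.058, 0],
    [-0.015, 0.058, 0],
    [-0.014, 0.058, 0],
    [-0.014, 0.058, 0],
  ],
  turn=[0, 0, -9, -9, -9, -9, -9, 0],
)

```text
time: 30.2
tool_pos: [0.489, 0.1945, 0.1191]
tool_rot: [0.0, 0.69, 0.724, 0.0]
contact_force: [0.7, 0.8, -0.3]
gripper_width: 0.243
grasp_force: 58.8
```

>>> play_rows(
  linear=[
    [0, 0.012, 0],
    [0, 0, -0.03],
    [0, 0, -0.04],
    [0, 0, -0.025],
    [0, 0, -0.011],
    [0, 0, 0],
  ],
  turn=[0, 0, 0, 0, 0, 0],
)

```text
time: 30.95
tool_pos: [0.4903, 0.2043, 0.0131]
tool_rot: [0.0, 0.69, 0.724, 0.0]
contact_force: [-0.3, 0.1, -0.6]
gripper_width: 0.248
grasp_force: 58.9
```

>>> play_rows(
  linear=[
    [0, 0, 0],
    [0, 0, 0],
    [0, 0, 0.06],
    [0, -0.02, 0.05],
    [0.01, -0.06, 0.02],
    [0.01, -0.06, 0.02],
    [0.01, -0.06, 0.01],
    [0.01, -0.06, 0],
  ],
  turn=[0, 0, 0, 0, 0, 0, 0, 0],
  hand=0.042,
)

```text
time: 31.95
tool_pos: [0.5301, -0.0545, 0.1741]
tool_rot: [0.002, 0.689, 0.725, 0.001]
contact_force: [0.3, 0.0, -0.6]
gripper_width: 0.494
grasp_force: 0.0
```

>>> play_rows(
  linear=[
    [0.01, -0.06, 0],
    [0.01, -0.06, 0],
    [0, -0.06, 0],
    [0, -0.06, 0],
    [0, -0.04, 0],
    [0, 0, 0],
  ],
  turn=[0, 0, 0, 0, 0, 0],
)

```text
time: 32.7
tool_pos: [0.5487, -0.3351, 0.1721]
tool_rot: [0.0, 0.691, 0.723, -0.0]
contact_force: [-0.5, -0.2, 0.6]
gripper_width: 0.493
grasp_force: 0.0
```

Run:
```python
from h import *
st,im=snap("wrist","w5"); print(st["tool_pos"],st["gripper_width"])
waxes("wrist",st,im)
```

```text
[ 0.54865962 -0.33508952  0.17214586] 0.4932172503640778
[313. 123.] mean [ 0.5794 -0.265 ] ringc [ 0.5787 -0.2608] deg -81 len 0.0434
```

>>> play_rows(
  linear=[
    [0.01, 0.025, -0.03],
    [0.01, 0.025, -0.03],
    [0.01, 0.024, -0.03],
    [0, 0, -0.03],
    [0, 0, -0.02],
    [0, 0, -0.02],
    [0, 0, -0.008],
    [0, 0, 0],
  ],
  turn=[4, 3, 0, 0, 0, 0, 0, 0],
  hand=0.05,
)

```text
time: 33.75
tool_pos: [0.5789, -0.2584, 0.0036]
tool_rot: [-0.0, 0.644, 0.765, -0.0]
contact_force: [0.1, -0.7, 0.0]
gripper_width: 0.584
grasp_force: 0.0
```

>>> play_rows(
  linear=[
    [0, 0, 0],
    [0, 0, 0],
    [0, 0, 0],
    [0, 0, 0],
    [0, 0, 0],
  ],
  turn=[0, 0, 0, 0, 0],
  hand=0.015,
)

```text
time: 34.38
tool_pos: [0.5801, -0.2591, 0.0056]
tool_rot: [0.001, 0.644, 0.765, 0.0]
contact_force: [-1.2, -0.3, 5.6]
gripper_width: 0.241
grasp_force: 58.8
```

>>> play_rows(
  linear=[
    [0, 0, 0.05],
    [-0.005, 0.02, 0.05],
    [-0.015, 0.058, 0.015],
    [-0.017, 0.058, 0],
    [-0.017, 0.058, 0],
    [-0.017, 0.058, 0],
    [-0.017, 0.058, 0],
    [-0.017, 0.058, 0],
  ],
  turn=[0, 0, -7, 0, 0, 0, 0, 0],
)

```text
time: 35.38
tool_pos: [0.4732, 0.1114, 0.119]
tool_rot: [0.0, 0.689, 0.724, 0.0]
contact_force: [0.7, -0.1, 0.7]
gripper_width: 0.244
grasp_force: 58.8
```

>>> play_rows(
  linear=[
    [0, 0.038, 0],
    [0, 0, -0.03],
    [0, 0, -0.04],
    [0, 0, -0.025],
    [0, 0, -0.011],
    [0, 0, 0],
  ],
  turn=[0, 0, 0, 0, 0, 0],
)

```text
time: 36.12
tool_pos: [0.4744, 0.1477, 0.0131]
tool_rot: [0.0, 0.689, 0.724, 0.0]
contact_force: [0.2, 0.9, -0.4]
gripper_width: 0.243
grasp_force: 59.0
```

>>> play_rows(
  linear=[
    [0, 0, 0],
    [0, 0, 0],
    [0, 0, 0.06],
    [0, -0.02, 0.05],
    [0, -0.05, 0.02],
    [0, -0.06, 0.02],
    [0, -0.03, 0.01],
    [0, 0, 0],
  ],
  turn=[0, 0, 0, 0, 0, 0, 0, 0],
  hand=0.042,
)

```text
time: 37.12
tool_pos: [0.4749, -0.0134, 0.1743]
tool_rot: [0.001, 0.691, 0.723, 0.001]
contact_force: [0.5, -0.9, 0.0]
gripper_width: 0.491
grasp_force: 0.0
```

Run:
```python
from h import *
st,im=snap("wrist","w6"); print(st["tool_pos"],st["gripper_width"],np.round(st["joint_pos"],2))
waxes("wrist",st,im,.01)
```

```text
[ 0.47491639 -0.01336954  0.17434872] 0.4910685047959974 [-0.18 -0.28  2.01  0.    1.4  -0.23]
[285.  33.] mean [0.4753 0.1422] ringc [0.4752 0.1466] deg -89 len 0.0425
```

View pics/w6.png

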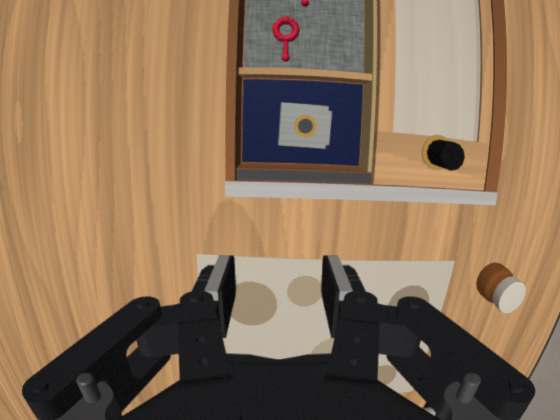

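The die is at (305,125), wax C is in the bay at (286,30), and wax B's ball shows at (305,2). The last step is shutting the cover.

>>> play_rows(
  linear=[
    [0.03, 0.009, 0],
    [0.03, 0.009, 0],
    [0.03, 0.009, 0],
    [0.03, 0.009, 0],
    [0.03, 0.009, 0],
    [0.03, 0.009, 0],
    [0, 0, 0],
    [0, 0, 0],
  ],
  turn=[10, 10, 10, 10, 10, 10, 10, 10],
  hand=0,
)

```text
time: 38.17
tool_pos: [0.6537, 0.0446, 0.1712]
tool_rot: [-0.001, 0.058, 0.998, 0.0]
contact_force: [0.3, 0.1, -0.2]
gripper_width: 0.001
grasp_force: 0.0
```

>>> play_rows(
  linear=[
    [0, 0, -0.03],
    [0, 0, -0.04],
    [0, 0, -0.04],
    [0, 0, 0],
    [0, 0, 0],
  ],
  turn=[8, 0, 0, 0, 0],
)

```text
time: 38.8
tool_pos: [0.6547, 0.0433, 0.0638]
tool_rot: [0.001, -0.008, 1.0, 0.0]
contact_force: [-0.4, -0.0, -0.3]
gripper_width: -0.0
grasp_force: 0.0
```

Run:
```python
from h import *
st,im=snap("top","t2"); print(st["tool_pos"],st["tool_rot"],st["contact_force"],np.round(st["joint_pos"],2))
q=im.astype(int);red=((q[...,0]>120)&(q[...,1]<90)&(q[...,2]<100)).astype(np.uint8);red[:195]=0;red[265:]=0;red[:,:190]=0
n,l,s,c=cv2.connectedComponentsWithStats(red)
for i in range(1,n):
  if s[i,4]>8: print(s[i,4],np.round(c[i]),np.round(at("top",c[i],.01),3))
```

```text
[0.65470124 0.04334763 0.0637682 ] [ 6.09709751e-04 -8.05811483e-03  9.99967346e-01  4.43249767e-05] [-0.39107374 -0.04189569 -0.29858289] [-0.05  0.27  1.66  0.    1.21 -1.63]
10 [295. 200.] [ 0.643 -0.014  0.01 ]
14 [294. 226.] [ 0.561 -0.01   0.01 ]
60 [212. 249.] [0.49  0.256 0.01 ]
60 [230. 249.] [0.491 0.199 0.01 ]
29 [245. 253.] [0.475 0.151 0.01 ]
```

All three waxes show in the bay. I'm now shutting the cover.

>>> play_rows(
  linear=[
    [-0.012, 0, 0],
    [-0.01, 0, 0],
    [-0.008, 0, 0],
    [0, 0, 0],
  ],
  turn=[0, 0, 0, 0],
)

```text
time: 39.35
tool_pos: [0.6235, 0.0424, 0.0635]
tool_rot: [0.0, -0.007, 1.0, 0.0]
contact_force: [-0.1, -0.4, 1.0]
gripper_width: 0.001
grasp_force: 0.1
```

>>> play_rows(
  linear=[
    [0.02, 0.055, 0],
    [0, 0.0625, 0],
    [0, 0.0625, 0],
    [0, 0.0625, 0],
    [-0.01, 0.005, 0],
    [-0.012, 0, 0],
    [-0.012, 0, 0],
    [0, 0, 0],
  ],
  turn=[0, 0, 0, 0, 0, 0, 0, 0],
)

```text
time: 40.35
tool_pos: [0.609, 0.2883, 0.0626]
tool_rot: [-0.001, -0.007, 1.0, -0.001]
contact_force: [-1.2, -0.8, -0.8]
gripper_width: 0.003
grasp_force: 0.0
```

>>> play_rows(
  linear=[
    [0.022, -0.055, 0],
    [0, -0.0625, 0],
    [0, -0.0625, 0],
    [0, -0.0625, 0],
    [-0.006, -0.004, 0],
    [-0.012, 0, 0],
    [-0.01, 0, 0],
    [0, 0, 0],
  ],
  turn=[0, 0, 0, 0, 0, 0, 0, 0],
)

```text
time: 41.35
tool_pos: [0.6026, 0.0448, 0.0624]
tool_rot: [-0.001, -0.008, 1.0, 0.0]
contact_force: [-1.0, 0.1, -0.3]
gripper_width: 0.002
grasp_force: 0.0
```

Run:
```python
from h import *
im=snap("top")[1];im=im[:,:,::-1]
cv2.imwrite("pics/t3.png",cv2.resize(np.ascontiguousarray(im[180:280,170:310]),None,fx=4,fy=4))
```

```text
(no output)
```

View pics/t3.png

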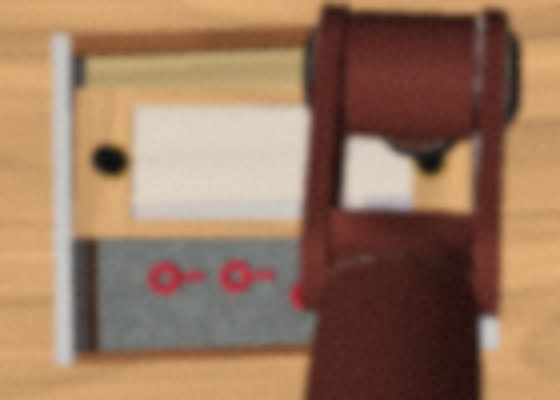

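Both ends are closing evenly, with the left knob at (110,158) and the right at (430,160). The three waxes lie in the bay.

>>> play_rows(
  linear=[
    [0.018, 0.055, 0],
    [0, 0.0625, 0],
    [0, 0.0625, 0],
    [0, 0.0625, 0],
    [-0.01, 0.003, 0.001],
    [-0.013, 0, 0],
    [-0.012, 0, 0],
    [0, 0, 0],
  ],
  turn=[0, 0, 0, 0, 0, 0, 0, 0],
)

```text
time: 42.4
tool_pos: [0.5858, 0.2876, 0.0635]
tool_rot: [-0.001, -0.007, 1.0, -0.0]
contact_force: [-0.1, -0.5, -0.3]
gripper_width: -0.005
grasp_force: 0.0
```

>>> play_rows(
  linear=[
    [0.024, -0.055, 0],
    [0, -0.0625, 0],
    [0, -0.0625, 0],
    [0, -0.0625, 0],
    [-0.006, -0.004, 0],
    [-0.012, 0, 0],
    [-0.011, 0, 0],
    [0, 0, 0],
  ],
  turn=[0, 0, 0, 0, 0, 0, 0, 0],
)

```text
time: 43.4
tool_pos: [0.5806, 0.0438, 0.0634]
tool_rot: [-0.001, -0.008, 1.0, 0.0]
contact_force: [0.7, 0.9, -0.5]
gripper_width: 0.003
grasp_force: 0.0
```

>>> play_rows(
  linear=[
    [0.018, 0.055, 0],
    [0, 0.0625, 0],
    [0, 0.0625, 0],
    [0, 0.0625, 0],
    [-0.01, 0.003, 0.001],
    [-0.013, 0, 0],
    [-0.012, 0, 0],
    [0, 0, 0],
  ],
  turn=[0, 0, 0, 0, 0, 0, 0, 0],
)

```text
time: 44.4
tool_pos: [0.5637, 0.2866, 0.0644]
tool_rot: [-0.001, -0.007, 1.0, -0.0]
contact_force: [1.0, -0.2, -1.0]
gripper_width: 0.001
grasp_force: 0.0
```

>>> play_rows(
  linear=[
    [0.024, -0.055, 0],
    [0, -0.0625, 0],
    [0, -0.0625, 0],
    [0, -0.0625, 0],
    [-0.006, -0.003, 0],
    [-0.012, 0, 0],
    [-0.011, 0, 0],
    [0, 0, 0],
  ],
  turn=[0, 0, 0, 0, 0, 0, 0, 0],
)

```text
time: 45.4
tool_pos: [0.5586, 0.0438, 0.0644]
tool_rot: [-0.001, -0.008, 1.0, 0.0]
contact_force: [-0.7, -0.3, 0.4]
gripper_width: -0.003
grasp_force: 0.0
```

>>> play_rows(
  linear=[
    [0.018, 0.055, 0],
    [0, 0.0625, 0],
    [0, 0.0625, 0],
    [0, 0.0625, 0],
    [-0.01, 0.004, 0],
    [-0.013, 0, 0],
    [-0.012, 0, 0],
    [0, 0, 0],
  ],
  turn=[0, 0, 0, 0, 0, 0, 0, 0],
)

```text
time: 46.4
tool_pos: [0.5417, 0.2876, 0.0644]
tool_rot: [-0.001, -0.007, 1.0, -0.0]
contact_force: [-0.4, 0.3, -0.9]
gripper_width: 0.003
grasp_force: 0.0
```

>>> play_rows(
  linear=[
    [0.024, -0.055, 0],
    [0, -0.0625, 0],
    [0, -0.0625, 0],
    [0, -0.0625, 0],
    [-0.006, -0.004, 0],
    [-0.012, 0, 0],
    [-0.011, 0, 0],
    [0, 0, 0],
  ],
  turn=[0, 0, 0, 0, 0, 0, 0, 0],
)

```text
time: 47.4
tool_pos: [0.5367, 0.0437, 0.0644]
tool_rot: [-0.001, -0.008, 1.0, 0.0]
contact_force: [-0.6, 0.2, 0.5]
gripper_width: 0.001
grasp_force: 0.0
```

>>> play_rows(
  linear=[
    [0.018, 0.055, 0],
    [0, 0.0625, 0],
    [0, 0.0625, 0],
    [0, 0.0625, 0],
    [-0.01, 0.004, 0],
    [-0.012, 0, 0],
    [-0.01, 0, 0],
    [0, 0, 0],
  ],
  turn=[0, 0, 0, 0, 0, 0, 0, 0],
)

```text
time: 48.4
tool_pos: [0.5229, 0.2875, 0.0645]
tool_rot: [-0.001, -0.007, 1.0, -0.0]
contact_force: [0.5, -0.3, 1.2]
gripper_width: -0.001
grasp_force: 0.0
```

>>> play_rows(
  linear=[
    [0.024, -0.055, 0],
    [0, -0.0625, 0],
    [0, -0.0625, 0],
    [0, -0.0625, 0],
    [-0.008, -0.004, 0],
    [-0.012, 0, 0],
    [-0.008, 0, 0],
    [0, 0, 0],
  ],
  turn=[0, 0, 0, 0, 0, 0, 0, 0],
)

```text
time: 49.4
tool_pos: [0.519, 0.0437, 0.0646]
tool_rot: [-0.001, -0.008, 1.0, 0.0]
contact_force: [-0.2, 0.5, 0.2]
gripper_width: -0.002
grasp_force: 0.0
```

>>> play_rows(
  linear=[
    [0.02, 0.055, 0],
    [0, 0.0625, 0],
    [0, 0.0625, 0],
    [0, 0.0625, 0],
    [-0.01, 0.004, 0],
    [-0.01, 0, 0],
    [-0.008, 0, 0],
    [0, 0, 0],
  ],
  turn=[0, 0, 0, 0, 0, 0, 0, 0],
)

```text
time: 50.4
tool_pos: [0.5135, 0.2882, 0.0652]
tool_rot: [0.003, -0.007, 1.0, 0.001]
contact_force: [6.1, 1.9, -4.0]
gripper_width: -0.004
grasp_force: 3.3
```

>>> play_rows(
  linear=[
    [0.024, -0.055, 0],
    [0, -0.0625, 0],
    [0, -0.0625, 0],
    [0, -0.0625, 0],
    [-0.006, -0.004, 0],
    [-0.01, 0, 0],
    [-0.006, 0, 0],
    [0, 0, 0],
  ],
  turn=[0, 0, 0, 0, 0, 0, 0, 0],
)

```text
time: 51.4
tool_pos: [0.5181, 0.0421, 0.0657]
tool_rot: [0.007, -0.008, 1.0, -0.002]
contact_force: [15.9, -4.4, -12.2]
gripper_width: -0.003
grasp_force: 8.1
```

>>> play_rows(
  linear=[
    [0.024, 0.055, 0],
    [0, 0.0625, 0],
    [0, 0.0625, 0],
    [0, 0.0625, 0],
    [-0.008, 0.004, 0],
    [-0.01, 0, 0],
    [-0.007, 0, 0],
    [0, 0, 0],
  ],
  turn=[0, 0, 0, 0, 0, 0, 0, 0],
)

```text
time: 52.4
tool_pos: [0.5137, 0.288, 0.0649]
tool_rot: [0.002, -0.007, 1.0, 0.0]
contact_force: [2.9, 0.9, -1.9]
gripper_width: 0.002
grasp_force: 1.9
```

>>> play_rows(
  linear=[
    [0.02, 0, 0],
    [0, 0, 0.06],
    [0, 0, 0.06],
    [-0.03, 0.05, 0],
    [-0.03, 0.05, 0],
    [-0.03, 0.05, 0],
    [-0.03, 0.05, 0],
    [0, 0, 0],
  ],
  turn=[0, 0, 0, 0, 0, 0, 0, 0],
)

```text
time: 53.4
tool_pos: [0.4109, 0.4902, 0.1845]
tool_rot: [-0.0, -0.009, 1.0, -0.0]
contact_force: [0.2, -0.8, -0.4]
gripper_width: 0.001
grasp_force: 0.0
```

Run:
```python
from h import *
im=snap("top")[1];im=np.ascontiguousarray(im[:,:,::-1])
def blob(box,z=.078):
    x0,y0,x1,y1=box;v,u=np.nonzero(im[y0:y1,x0:x1].max(2)<60);p=(u.mean()+x0,v.mean()+y0);return np.round(p,1),np.round(at("top",p,z),4),len(u)
print(blob((190,237,206,257)),blob((270,234,286,254)))
cv2.imwrite("pics/t4.png",cv2.resize(im[180:280,150:310],None,fx=5,fy=5))
```

```text
(array([197. , 248.8]), array([0.49  , 0.2899, 0.078 ]), 33) (array([277.8, 245.8]), array([0.4948, 0.0422, 0.078 ]), 24)
```

View pics/t4.png

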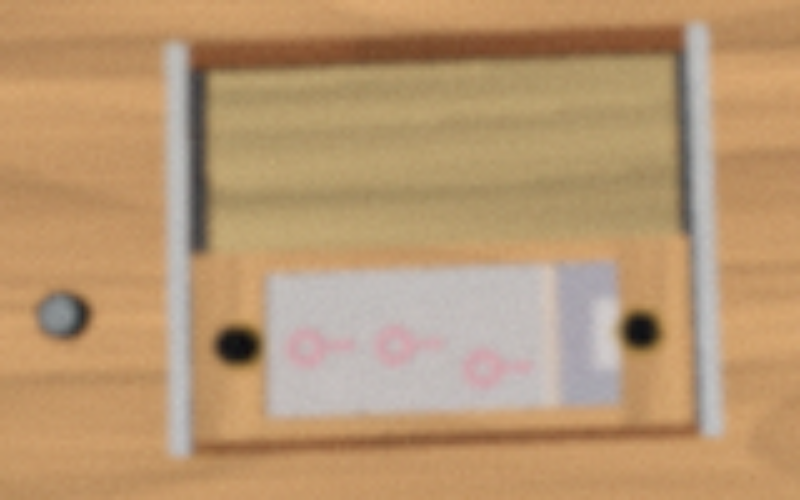

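The cover is fully home at both ends, with no gap at the front and knobs at (237,345) and (640,330). All three waxes and the die show through the glass, and the loupe at (63,315) is undisturbed.

```bash
python3 -c "
from plant import *
print(job_done())"
```

```text
the job is handed in; nothing more can be done
None
```

The job is handed in, though no verdict came back: the die is in the narrow bay, all three waxes are in the wide bay, and the last top view shows the cover fully shut at both ends.

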